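Snap the retaining clip onto the saw's guide-roller axle

ROBOT

A 6-joint arm with a two-finger parallel gripper is mounted at the origin on the work surface. World frame = base frame: x ahead of the robot, y to its left, z up, the work surface at z = 0. Lengths are in mm, angles in rad, forces in N, time in s.
With the tool pointing down it reaches from about 275 to 750 mm from the base axis. Payload 10.2 kg.
Tool frame: the origin (TCP) lies between the finger pads, 19 mm behind the fingertips; this is the grasp point; z points along the fingers, y is the line along which they close (so a half turn about z gives the same grasp; the last joint's range is limited). The gripper opens to 85 mm and grips with 20 to 120 N. Pads are 22 mm wide; open, the fingers measure 114 mm over their backs; the gripper's body (76 mm by 85 mm) begins 54 mm behind the grasp point. The pads swing forward as they close: fully open they stand 13 mm farther back than shut.
Start: joints at [-1.528, 0.313, 1.498, -0, 1.331, -0.223], TCP at [137.894, -506.573, 249.994] pointing down, gripper open.
Joint ranges: [-2.94, 2.94], [-0.97, 2.17], [0.19, 2.56], [-1.23, 4.37], [0.02, 3.11], [-2.88, 2.88]. Speed limits (rad/s): [2.39, 2.39, 3.01, 3.14, 3.14, 3.14].

INTERFACE

Orientations are given as a unit quaternion [w, x, y, z].
In Python, from rig import sense, capture, finish_job, find_in, place_of gives the robot as it stands. The module is installed in compiled form; this text tells all that it offers.
- The arm moves only by the shell command python3 -m jog 'ROWS' [FORCE]. ROWS is JSON, a list of rows, each an object of numbers: "tx", "ty", "tz": the shift along the tool's x, y, z in mm; "ax", "ay", "az": the turn, a rotation vector about the tool's x, y, z in rad; "jaw": the closure, from -1 (fully open) to 1 (shut), so that 0 is half open. In form: [{"tx": .., "ty": .., "tz": .., "ax": .., "ay": .., "az": .., "jaw": ..}, ...]. A call has 1 to 5 rows; each row shifts and turns the commanded pose from where the row before left it, along the tool's axes as they then stand; what a row does not reach is not made up. A row lasts 1/8 s, in which the tool goes at most 62.5 mm and 10.7 degrees, less where a joint would pass 70% of its speed; a pose out of reach is approached as far as the arm can. A call with a gripper value outside its range is refused whole. The fingers move at their own pace and stop on an object; FORCE is the grip in N (left out, the last holds). Time passes only in rows, so rows that do not move let the fingers close. It gives the time, the measured TCP pose, the force, the opening and the grip force at its end, in the units of the state.
- sense(): the state, without advancing time (a new reading comes with each control period).
- capture(name): name is "scene" or "side" or "wrist"; returns a dict with "color" (400x640x3 uint8, red, green, blue), "depth" (400x640 float32, mm along the optical axis (not along the pixel's ray), 0 where there is no reading), "fx", "fy", "cx", "cy" (pixels), "camera_from_world" (4x4, takes a point from world to camera coordinates); the wrist camera has in their place "mount" (4x4, takes a point from camera to tool coordinates, whose origin is the TCP and whose axes are the flange's). Camera axes: x right, y up, looking along -z (the intrinsics and any distortion apply to the point x, -y, -z); pixel columns grow to the right and rows downward; lengths in mm; the calibration is good to about 2 mm. A picture is of the moment at which its call begins: read the wrist's pose just before it.
- finish_job(): hands the job in; it is judged then, once.
Trained networks look in the newest picture that a camera, given by its name, has taken for a name from the list of things; names that differ only in an ending like _2 or _b are one class to them, and where a whole thing is asked for, a point or a joint stands for the part that bears it (a point fixed in the world has none). Each returns a list of dicts, best first, with "conf" (0 to 1); they miss things now and then, are a little off and sometimes report something else, mostly with a low value. They report only what shows in the picture. A call takes as long as a camera call. They do not tell look-alikes from the thing itself.
- find_in(query, camera): "centre" ([column, row] in pixels, amid what is visible of it).
- place_of(query, camera): "centre" ([column, row] in pixels: a listed point, or the origin of a listed thing).
The state is a dict: "time_s": time; "joints": joint angles; "dq": joint speeds; "tau": joint torques, N m; "eef_pos": TCP position; "ee_rot": TCP orientation; "force": force on the tool from outside, world axes, zero at the start; "wrist_torque": the same for the moment, N m; "grip_width": opening from 0.0 (shut) to 1.0 (fully open); "grip_force": force on a finger pad.
Only numpy, scipy, OpenCV 4.12 (cv2) and the standard library are available. Lean on these libraries where they do the work, as an engineer would, in place of code of your own. Each camera call takes 0.05 s, during which the arm holds its last target. There are 200 camera calls.

TASK

The meat saw's guide roller has been put back on its upright axle. Pick the smaller of the two spring clips off the white board and push it sideways, gently, into the axle's groove just above the roller until it snaps fully home, then let go of it. Leave the big clip and everything else on the table where it is.

Things in the scene. Friction and masses are not known exactly. Their poses are not given: they have to be found in the camera images.
- clip: The smaller spring clip, about 70 g: flat steel fork 61 mm long, 27 mm wide over the prongs, 5 mm thick, lying flat, with an upright black grip block at its back. Origin: under the block's centre, on the clip's underside. x points to the fork's open mouth, z up; steel from x = -12 to +49 mm. The smaller in outline of the two clips.
- clip_grip (a point): Where to hold the clip: centre of the grip block, 26 mm above the underside. Block: 22 mm along the clip's x, 16 mm wide along its y, from 5 to 41 mm above the underside. Hold it by its two sides (close along the clip's y); the TCP here, or a few mm higher, keeps the fingertips off the steel.
- clip_seat (a point): On the clip's underside, 38 mm along its x from its origin: centre of the seat between the prongs; on the axle's axis when home. The sprung prongs' rounded tips, 7 mm ahead of it, leave a 9.6 mm mouth. Pushed over the 15 mm neck with about 8 to 14 N they snap past it; the fork's back, 7.5 mm behind this point, then stops against the neck and the force rises steeply.
- big_clip: The larger clip, for another shaft, on the same board; not to be used. Same grip block, but the steel is 46 mm wide and 83 mm long, 6 mm thick. Origin under its grip block, x towards its mouth.
- bracket: Steel base bolted to the table: plate 160 (x) by 120 (y) by 12 mm; origin at the centre of its underside, z up. At its centre the upright axle with a white roller, 70 mm across, 40 mm tall. A guide block (x = 49 to 67 mm, 70 mm wide, top 82 mm above the table) is close to the roller; the other sides are free, and -x is turned roughly to the robot.
- axle_axis (a point): On the axle's axis at the NOMINAL roller top, 85 mm above the table; axes as the bracket. Roller and axle are clamped up to 12 mm higher or lower, not measured: feel for the flat roller top with the clip. On it: groove 7.5 mm tall with a 15 mm neck, then the 22 mm head, 26 mm tall. Clip contact forces that add up to over 35 N do damage (the snap alone: some 25).
- board: White plastic cutting board, 300 mm by 300 mm, 12 mm thick, lying on the table, fixed; both clips lie on it. Origin: centre of its underside.
- garlic0: Bystander, leave it: a garlic bulb, 49 mm across, 48 mm tall. Origin at its underside.
- garlic1: Bystander, leave it: a garlic bulb, as garlic0. Origin at its underside.
- garlic2: Bystander, leave it: a garlic bulb, as garlic0, on the right edge of the white board. Origin at its underside.
- garlic3: Bystander, leave it: a garlic bulb, as garlic0, on the white board's near right corner. Origin at its underside.
- spice_jar: Bystander, leave it: a jar, 60 mm across, 100 mm tall. Origin at its underside.
- steel_bowl: Bystander, leave it: a steel bowl, 130 mm across, 60 mm tall. Origin at its underside.
- wrench: Bystander, leave it: a combination wrench lying on the table. Origin at its underside.
There are look-alikes about, which are no part of the job. What is shaped like the clip but blue is not meant. Leave any red look-alike of the bracket alone.

How it is judged (in metres and radians):
On the way, in this order (a step that is already met when the one before it is completed fails the run):
1. the small clip is lifted off the board (height (world z) of clip above 0.05 m and horizontal distance between clip_seat and axle_axis above 0.03 m), for 0.2 s.
2. the clip has snapped into the groove, its seat on the axle (horizontal distance between clip_seat and axle_axis below 0.0025 m and z of clip_seat in the frame of axle_axis between -0.015 and 0.017 m and angle between clip's own z axis and vertical below 0.12 rad), for 0.2 s.
At the end, for the whole second after the job is handed in: The small clip is snapped home and let go: its seat within 2.5 mm of the axle's axis (seen from above), between 15 mm below and 17 mm above the nominal groove height (so in the groove, not on top of the axle), level within 0.12 rad and at rest; the big clip still within 20 mm of where it lay (all of step 2 and linear speed of clip below 0.01 m/s and distance of big_clip from where it was at the start of the episode below 0.02 m); the robot touches nothing.
It fails at once if the clip is forced: more than 35 N of contact force (all contacts added) between it and the roller, axle or bracket (contact force between clip and bracket above 35 N).
It fails at once if the robot presses on the bracket, roller or axle itself with more than 25 N (contact force between the arm and bracket above 25 N).
It fails at once if the big clip is moved by more than 20 mm (distance of big_clip from where it was at the start of the episode above 0.02 m).
It fails at once if a bystander is knocked by more than 30 mm (distance of any of garlic0, garlic1, garlic2, garlic3, spice_jar, steel_bowl, wrench from where it was at the start of the episode above 0.03 m).
It also fails if it takes over 51 s, if anything falls off the work surface, if the arm or the gripper's body presses on something with over 40 N, if the wrist force passes 120 N, or if a joint passes its speed limit or range.

## Working session

There is one attempt and no reset: what is moved stays moved. The work goes in short steps, Python scripts to look and compute and a shell command to move; the robot and the scene stay as the last step left them, time stands still between calls to the robot, and variables do not carry over. Pictures are saved under pics/ and viewed, at most 10 in all, crops included, and the job is handed in when it is done.

```bash
mkdir -p pics; cat > h.py <<'E'
import numpy as np, cv2
from rig import *
from scipy.spatial.transform import Rotation as R
def cw(c,s=None):
    # world_from_camera
    if "camera_from_world" in c: return np.linalg.inv(np.array(c["camera_from_world"]))
    q=s["ee_rot"]; T=np.eye(4); T[:3,:3]=R.from_quat([q[1],q[2],q[3],q[0]]).as_matrix(); T[:3,3]=s["eef_pos"]
    return T@np.array(c["mount"])
def ray(c,px,s=None):
    T=cw(c,s); d=np.array([(px[0]-c["cx"])/c["fx"],-(px[1]-c["cy"])/c["fy"],-1.])
    return T[:3,3],T[:3,:3]@d
def atz(c,px,z,s=None):
    o,d=ray(c,px,s); return o+d*(z-o[2])/d[2]
def atd(c,px,s=None):
    u,v=int(round(px[0])),int(round(px[1])); o,d=ray(c,px,s); return o+d*c["depth"][v,u]
def save(c,n): cv2.imwrite("pics/"+n,np.ascontiguousarray(c["color"][:,:,::-1]))
E
python3 - <<'E'
from h import *
s=sense(); print({k:np.round(v,3) for k,v in s.items()})
for n in ["scene","side"]:
    c=capture(n); save(c,n+"0.png"); print(n,[k for k in c], np.round(cw(c)[:3,3]))
    for q in ["clip","clip_grip","clip_seat","big_clip","bracket","axle_axis","board","garlic0","spice_jar","steel_bowl"]:
        print(q,[(np.round(r["centre"]).tolist(),round(r["conf"],2),np.round(atd(c,r["centre"])).tolist()) for r in place_of(q,n)[:5]])
E
```

```text
{'time_s': np.float64(0.0), 'joints': array([-1.528,  0.313,  1.498, -0.   ,  1.331, -0.223]), 'dq': array([0.002, 0.   , 0.001, 0.001, 0.001, 0.   ]), 'tau': array([-0.0000e+00, -4.1227e+01, -2.5974e+01, -0.0000e+00,  4.0000e-03,
       -0.0000e+00]), 'eef_pos': array([ 137.897, -506.328,  249.428]), 'ee_rot': array([-0.001,  0.991,  0.133,  0.   ]), 'force': array([-0.954,  0.385,  0.142]), 'wrist_torque': array([-0.074,  0.057,  0.023]), 'grip_force': np.float64(0.0), 'grip_width': np.float64(1.003)}
scene ['color', 'depth', 'fx', 'fy', 'cx', 'cy', 'camera_from_world'] [ 859. -589.  823.]
clip [([281.0, 295.0], 0.79, [474.0, -230.0, 26.0]), ([231.0, 277.0], 0.7, [327.0, -251.0, 4.0])]
clip_grip [([278.0, 288.0], 0.64, [469.0, -231.0, 54.0]), ([230.0, 268.0], 0.63, [330.0, -248.0, 41.0])]
clip_seat [([292.0, 306.0], 0.86, [510.0, -231.0, 15.0]), ([336.0, 314.0], 0.46, [612.0, -200.0, 38.0])]
big_clip [([335.0, 316.0], 0.83, [612.0, -204.0, 31.0])]
bracket [([411.0, 220.0], 0.75, [615.0, 163.0, 26.0]), ([317.0, 149.0], 0.6, [194.0, 301.0, 14.0])]
axle_axis [([414.0, 197.0], 0.74, [6
[... 790 characters left out ...]
[310.0, 154.0], 0.48, [602.0, -186.0, 18.0])]
bracket [([339.0, 345.0], 0.81, [169.0, 351.0, 69.0]), ([233.0, 224.0], 0.59, [588.0, 200.0, 27.0])]
axle_axis [([232.0, 203.0], 0.8, [594.0, 185.0, 88.0]), ([342.0, 325.0], 0.66, [178.0, 329.0, 103.0])]
board [([334.0, 158.0], 0.72, [528.0, -220.0, 12.0]), ([175.0, 268.0], 0.57, [592.0, 391.0, 39.0])]
garlic0 [([207.0, 288.0], 0.87, [501.0, 382.0, 24.0]), ([320.0, 220.0], 0.7, [412.0, 43.0, 6.0]), ([230.0, 310.0], 0.66, [415.0, 397.0, 31.0]), ([358.0, 140.0], 0.57, [507.0, -343.0, 23.0]), ([387.0, 150.0], 0.41, [261.0, 19.0, 293.0])]
spice_jar [([176.0, 271.0], 0.72, [595.0, 391.0, 29.0])]
steel_bowl [([286.0, 274.0], 0.74, [384.0, 242.0, 5.0])]
```

View pics/scene0.png

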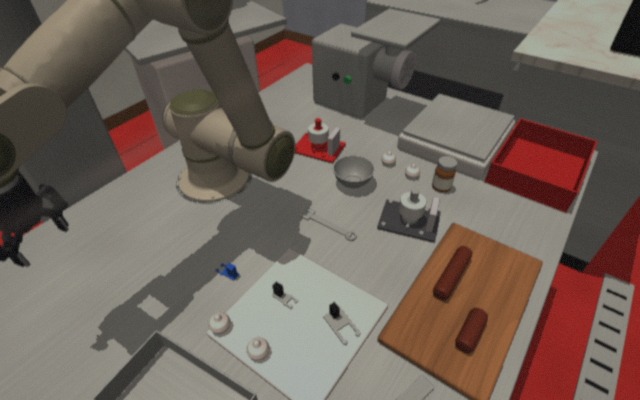

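View pics/side0.png

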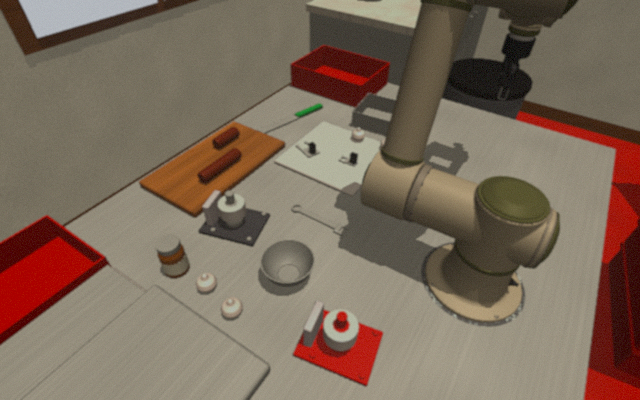

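```bash
python3 - <<'E'
from h import *
im=cv2.imread("pics/scene0.png")
cv2.imwrite("pics/crop1.png",cv2.resize(im[240:360,200:370],None,fx=4.5,fy=4.5,interpolation=cv2.INTER_CUBIC))
c=capture("scene")
g=atz(c,(278,288),38,None);st=atz(c,(292,306),17); print("grip",g,"seat",st)
b=atz(c,(411,220),0); a=atz(c,(414,197),85); print(b,a)
c=capture("side")
print(atz(c,(351,160),38),atz(c,(343,157),12),atz(c,(233,224),0),atz(c,(232,203),85))
E
```

```text
grip [ 461.74693351 -223.73264421   38.        ] seat [ 509.65393371 -233.19249557   17.        ]
[6.07024975e+02 1.90402842e+02 1.13686838e-13] [601.08680583 192.9643924   85.        ]
[ 459.73119623 -208.31613326   38.        ] [ 505.52914587 -238.5354633    12.        ] [6.08071387e+02 1.85614234e+02 1.13686838e-13] [596.92586521 183.84972159  85.        ]
```

View pics/crop1.png

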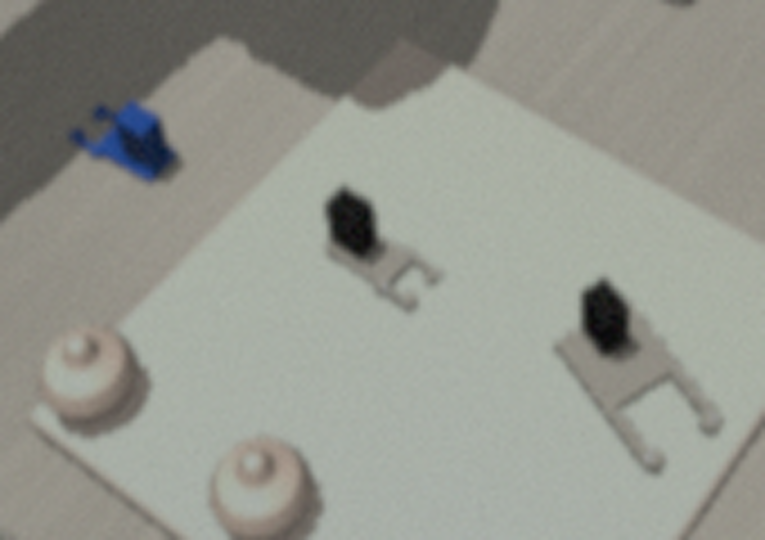

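Small grey clip, narrow, at pixel (280,292) on the board is the one meant. The grey wide clip at (338,318) is the big one, and the blue one at (231,272) is a look-alike off the board.

```bash
python3 -m jog '[{"tx":52,"ty":-25,"tz":6,"jaw":-1},{"tx":52,"ty":-25,"tz":6,"jaw":-1},{"tx":52,"ty":-25,"tz":6,"jaw":-1},{"tx":52,"ty":-25,"tz":6,"jaw":-1},{"tx":52,"ty":-25,"tz":6,"jaw":-1}]'
python3 -m jog '[{"tx":50,"ty":-25,"tz":6,"jaw":-1},{"tx":50,"ty":-25,"tz":6,"jaw":-1},{"az":0.18,"jaw":-1},{"az":0.18,"jaw":-1},{"az":0.18,"jaw":-1}]'
python3 -m jog '[{"jaw":-1},{"jaw":-1}]'
python3 - <<'E'
from h import *
s=sense(); c=capture("wrist"); save(c,"w1.png"); print(s["eef_pos"],s["ee_rot"],s["time_s"],np.round(c["mount"],3))
for q,z in [("clip",12),("clip_grip",38),("clip_seat",12),("big_clip",12)]:
    print(q,[(np.round(r["centre"],1).tolist(),round(r["conf"],2),np.round(atz(c,r["centre"],z,s),1).tolist()) for r in place_of(q,"wrist")[:3]])
E
```

```text
[ 137.87898952 -506.56981353  249.99524097] [-1.60229069e-05  9.91183934e-01  1.32493052e-01 -5.40155774e-06] 1.2 [[ 2.00000e-03  9.60000e-01  2.80000e-01  7.13110e+01]
 [ 1.00000e+00 -2.00000e-03  1.00000e-03  1.02000e-01]
 [ 2.00000e-03  2.80000e-01 -9.60000e-01 -1.24489e+02]
 [ 0.00000e+00  0.00000e+00  0.00000e+00  1.00000e+00]]
clip []
clip_grip []
clip_seat []
big_clip []schema error: expected keys tx, ty, tz, ax, ay, az, jaw
schema error: expected keys tx, ty, tz, ax, ay, az, jaw
schema error: expected keys tx, ty, tz, ax, ay, az, jaw
```

View pics/w1.png

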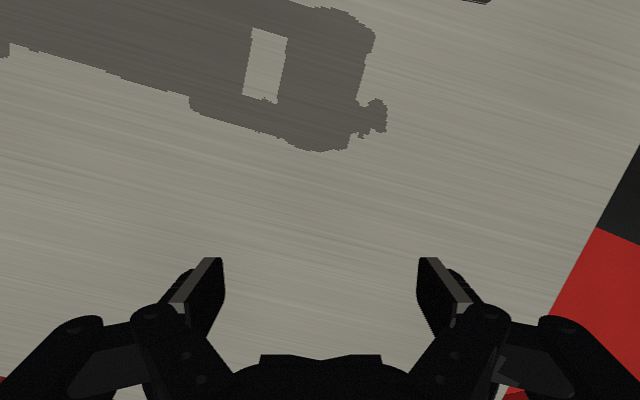

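All seven keys are needed in each row, so those moves were refused: the picture shows only table and the open fingers (pads at about (215,280) and (428,280)).

```bash
python3 -m jog '[{"tx":52,"ty":-25,"tz":6,"ax":0,"ay":0,"az":0,"jaw":-1},{"tx":52,"ty":-25,"tz":6,"ax":0,"ay":0,"az":0,"jaw":-1},{"tx":52,"ty":-25,"tz":6,"ax":0,"ay":0,"az":0,"jaw":-1},{"tx":52,"ty":-25,"tz":6,"ax":0,"ay":0,"az":0,"jaw":-1},{"tx":52,"ty":-25,"tz":6,"ax":0,"ay":0,"az":0,"jaw":-1}]'
python3 -m jog '[{"tx":50,"ty":-25,"tz":6,"ax":0,"ay":0,"az":0,"jaw":-1},{"tx":50,"ty":-25,"tz":6,"ax":0,"ay":0,"az":0,"jaw":-1},{"tx":0,"ty":0,"tz":0,"ax":0,"ay":0,"az":0.18,"jaw":-1},{"tx":0,"ty":0,"tz":0,"ax":0,"ay":0,"az":0.18,"jaw":-1},{"tx":0,"ty":0,"tz":0,"ax":0,"ay":0,"az":0.18,"jaw":-1}]'
python3 -m jog '[{"tx":0,"ty":0,"tz":0,"ax":0,"ay":0,"az":0,"jaw":-1},{"tx":0,"ty":0,"tz":0,"ax":0,"ay":0,"az":0,"jaw":-1}]'
cat > look.py <<'E'
from h import *
import sys
s=sense(); c=capture("wrist"); save(c,sys.argv[1]); print(s["eef_pos"],s["ee_rot"],s["time_s"])
for a in sys.argv[2:]:
    q,z=a.split(":"); z=float(z)
    print(q,[(np.round(r["centre"],1).tolist(),round(r["conf"],2),np.round(atz(c,r["centre"],z,s),1).tolist()) for r in place_of(q,"wrist")[:3]])
np.savez(sys.argv[1].replace("png","npz"),T=cw(c,s),depth=c["depth"],color=c["color"],k=[c["fx"],c["fy"],c["cx"],c["cy"]])
E
mv(){ mv; }; python3 look.py w2.png clip:12 clip_grip:38 clip_seat:12 big_clip:12
```

```text
time_s: 2.08
eef_pos: [357.2, -316.3, 220.0]
ee_rot: [0.0, 0.991, 0.132, 0.0]
force: [0.4, -0.4, 0.0]
grip_width: 0.997
grip_force: 0.0
time_s: 2.7
eef_pos: [439.4, -243.0, 208.0]
ee_rot: [-0.0, 0.99, -0.139, -0.0]
force: [0.1, -0.5, -0.0]
grip_width: 1.002
grip_force: 0.0
time_s: 2.95
eef_pos: [439.2, -243.2, 208.0]
ee_rot: [-0.0, 0.991, -0.135, -0.0]
force: [0.4, -0.1, 0.5]
grip_width: 0.995
grip_force: 0.0
[ 439.24448663 -243.18196528  207.99632601] [-8.56444091e-06  9.90848461e-01 -1.34978987e-01 -1.60156736e-05] 2.95
clip [([295.1, 161.9], 0.86, [465.7, -224.4, 12.0]), ([349.2, 276.8], 0.83, [328.5, -245.3, 12.0])]
clip_grip [([294.2, 170.1], 0.94, [462.1, -224.5, 38.0]), ([347.5, 286.4], 0.61, [332.9, -242.4, 38.0])]
clip_seat [([284.8, 126.6], 0.66, [501.0, -224.6, 12.0]), ([355.5, 302.9], 0.63, [294.8, -244.3, 12.0])]
big_clip [([219.5, 22.0], 0.77, [602.3, -195.6, 12.0])]
```

View pics/w2.png

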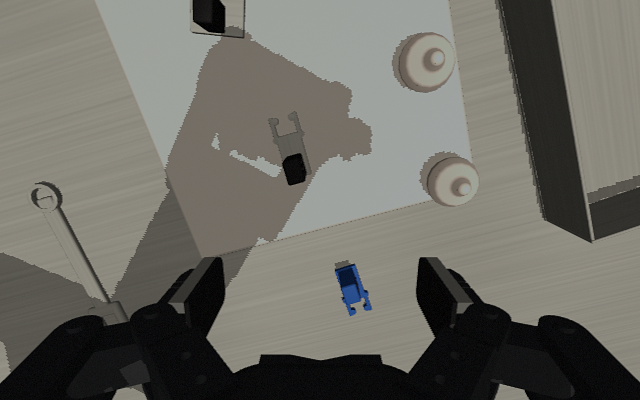

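The small clip shows at (290,150), with its block at (294,168) and mouth pointing up the image. The big clip is at (218,15), the blue look-alike at (350,290) and the garlic at (425,62) and (452,180). The clip's yaw is about 0, so I'm moving above it.

```bash
python3 -m jog '[{"tx":10,"ty":-12,"tz":36,"ax":0,"ay":0,"az":0,"jaw":-1},{"tx":9,"ty":-12,"tz":36,"ax":0,"ay":0,"az":0,"jaw":-1},{"tx":0,"ty":0,"tz":0,"ax":0,"ay":0,"az":-0.14,"jaw":-1},{"tx":0,"ty":0,"tz":0,"ax":0,"ay":0,"az":-0.13,"jaw":-1},{"tx":0,"ty":0,"tz":0,"ax":0,"ay":0,"az":0,"jaw":-1}]'
python3 look.py w3.png clip:12 clip_grip:38 clip_seat:12
```

```text
time_s: 3.82
eef_pos: [464.1, -225.2, 136.0]
ee_rot: [-0.0, 1.0, -0.002, 0.0]
force: [0.1, -0.2, 0.8]
grip_width: 0.998
grip_force: 0.0
[ 464.11582132 -225.18227297  135.95809992] [-3.18913235e-05  9.99997052e-01 -2.42808132e-03  6.54256123e-06] 3.825
clip [([340.2, 342.0], 0.93, [331.9, -242.7, 12.0]), ([322.0, 201.7], 0.89, [464.4, -226.4, 12.0])]
clip_grip [([321.8, 212.5], 0.7, [463.8, -226.1, 38.0])]
clip_seat [([321.6, 157.2], 0.63, [499.8, -226.1, 12.0])]
```

```bash
python3 - <<'E'
import numpy as np,cv2
d=np.load("w3.npz");D=d["depth"];fx,fy,cx,cy=d["k"];T=d["T"]
v,u=np.mgrid[:400,:640]
P=np.stack([(u-cx)/fx*D,-(v-cy)/fy*D,-D],-1)@T[:3,:3].T+T[:3,3]
near=(abs(P[...,0]-470)<60)&(abs(P[...,1]+224)<35)&(D>0)
top=near&(P[...,2]>45)&(P[...,2]<62); q=P[top]; print("top",len(q),q.min(0),q.max(0),cv2.minAreaRect(q[:,:2].astype(np.float32)))
st=near&(P[...,2]>14.5)&(P[...,2]<20); q=P[st]; print("steel",len(q),np.percentile(q,[1,50,99],axis=0),cv2.minAreaRect(q[:,:2].astype(np.float32)))
E
```

```text
top 797 [ 452.83763127 -233.84531777   45.06634485] [ 474.91662043 -217.17110766   55.97650958] ((463.9014587402344, -225.5652618408203), (16.693931579589844, 22.038671493530273), 89.46971893310547)
steel 1501 [[ 452.31305466 -240.71290237   14.57901389]
 [ 487.14194323 -225.62142429   17.53312309]
 [ 512.39425274 -210.54576891   19.32928205]] ((469.3023376464844, -224.02569580078125), (117.84599304199219, 65.28092193603516), 3.418574094772339)
```

View pics/w3.png

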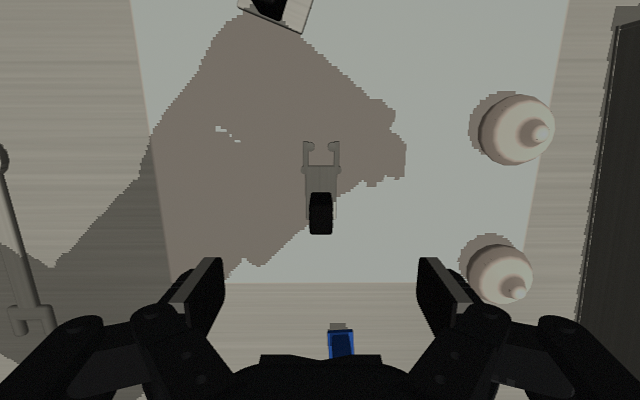

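The clip is square to the tool, with its block at (321,213) between the pads (about 215 to 428). The block's measured centre is (464,-225.5), so I'm descending straight down to z=41 to grip.

```bash
python3 -m jog '[{"tx":0,"ty":0,"tz":40,"ax":0,"ay":0,"az":0,"jaw":-1},{"tx":0,"ty":0,"tz":35,"ax":0,"ay":0,"az":0,"jaw":-0.3},{"tx":0,"ty":0,"tz":20,"ax":0,"ay":0,"az":0,"jaw":0},{"tx":0,"ty":0,"tz":0,"ax":0,"ay":0,"az":0,"jaw":0.3},{"tx":0,"ty":0,"tz":0,"ax":0,"ay":0,"az":0,"jaw":1}]' 60
python3 -m jog '[{"tx":0,"ty":0,"tz":0,"ax":0,"ay":0,"az":0,"jaw":1},{"tx":0,"ty":0,"tz":0,"ax":0,"ay":0,"az":0,"jaw":1},{"tx":0,"ty":0,"tz":0,"ax":0,"ay":0,"az":0,"jaw":1},{"tx":0,"ty":0,"tz":0,"ax":0,"ay":0,"az":0,"jaw":1}]' 60
```

```text
time_s: 4.65
eef_pos: [464.5, -225.6, 42.0]
ee_rot: [0.0, 1.0, -0.002, 0.001]
force: [0.1, 0.6, 0.3]
grip_width: 0.179
grip_force: 58.4
time_s: 5.15
eef_pos: [464.5, -225.5, 41.9]
ee_rot: [0.001, 1.0, -0.002, 0.001]
force: [-1.4, 0.3, 6.2]
grip_width: 0.176
grip_force: 59.2
```

```bash
python3 -m jog '[{"tx":0,"ty":0,"tz":-30,"ax":0,"ay":0,"az":0,"jaw":1},{"tx":0,"ty":0,"tz":-45,"ax":0,"ay":0,"az":0,"jaw":1},{"tx":0,"ty":0,"tz":-45,"ax":0,"ay":0,"az":0,"jaw":1},{"tx":0,"ty":0,"tz":-45,"ax":0,"ay":0,"az":0,"jaw":1},{"tx":0,"ty":0,"tz":-45,"ax":0,"ay":0,"az":0,"jaw":1}]'
python3 -m jog '[{"tx":5,"ty":-45,"tz":0,"ax":0,"ay":0,"az":0,"jaw":1},{"tx":5,"ty":-45,"tz":0,"ax":0,"ay":0,"az":0,"jaw":1},{"tx":5,"ty":-45,"tz":0,"ax":0,"ay":0,"az":0,"jaw":1},{"tx":5,"ty":-45,"tz":0,"ax":0,"ay":0,"az":0,"jaw":1},{"tx":5,"ty":-45,"tz":0,"ax":0,"ay":0,"az":0,"jaw":1}]'
python3 -m jog '[{"tx":5,"ty":-45,"tz":0,"ax":0,"ay":0,"az":0,"jaw":1},{"tx":5,"ty":-45,"tz":0,"ax":0,"ay":0,"az":0,"jaw":1},{"tx":5,"ty":-45,"tz":0,"ax":0,"ay":0,"az":0,"jaw":1},{"tx":5,"ty":-45,"tz":0,"ax":0,"ay":0,"az":0,"jaw":1},{"tx":0,"ty":0,"tz":0,"ax":0,"ay":0,"az":0,"jaw":1}]'
python3 look.py w4.png axle_axis:85 bracket:0 clip_seat:225 clip_grip:251; python3 - <<'E'
import numpy as np
d=np.load("w4.npz");D=d["depth"];fx,fy,cx,cy=d["k"];T=d["T"]
v,u=np.mgrid[:400,:640]
P=np.stack([(u-cx)/fx*D,-(v-cy)/fy*D,-D],-1)@T[:3,:3].T+T[:3,3]
np.save("P4.npy",P)
m=(abs(P[...,0]-605)<90)&(abs(P[...,1]-188)<80)&(D>0)
print(np.histogram(P[m][:,2],bins=np.arange(0,140,5)))
E
```

```text
time_s: 5.78
eef_pos: [463.8, -225.0, 252.7]
ee_rot: [0.0, 1.0, -0.002, 0.0]
force: [1.3, -0.7, -1.7]
grip_width: 0.178
grip_force: 58.5
time_s: 6.4
eef_pos: [489.9, 1.2, 251.2]
ee_rot: [0.0, 1.0, -0.002, 0.0]
force: [0.3, 0.9, 0.2]
grip_width: 0.174
grip_force: 58.7
time_s: 7.02
eef_pos: [510.4, 181.9, 250.8]
ee_rot: [-0.0, 1.0, -0.0, -0.0]
force: [-0.3, -0.9, 0.0]
grip_width: 0.175
grip_force: 58.8
[510.38392974 181.93340965 250.82768216] [-1.49495771e-04  9.99999932e-01 -3.11748245e-04 -1.24726771e-04] 7.025
axle_axis [([316.5, 77.5], 0.73, [606.5, 185.5, 85.0])]
bracket [([320.3, 84.9], 0.94, [606.3, 182.4, 0.0])]
clip_seat [([634.1, 333.2], 0.72, [464.7, 11.4, 225.0]), ([319.7, 182.1], 0.58, [548.4, 182.3, 225.0]), ([318.0, 80.3], 0.37, [593.4, 183.1, 225.0])]
clip_grip [([320.8, 280.8], 0.97, [511.0, 181.7, 251.0])]
(array([5003,   51, 9032,  468,  101,   80,   91,   86,   94,   98,  107,
        109,  113,  122,  124,  168, 4560, 1939,    4,    6,    5,    5,
         12,  694,    3,    0,    0]), array([  0,   5,  10,  15,  20,  25,  30,  35,  40,  45,  50,  55,  60,
        65,  70,  75,  80,  85,  90,  95, 100, 105, 110, 115, 120, 125,
       130, 135]))
```

View pics/w4.png

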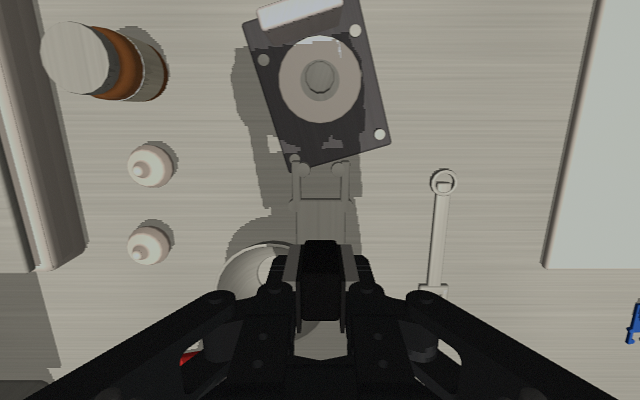

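The held clip is straight in the gripper, with its mouth at (320,170). The roller and axle are at (320,77) and the guide block at (300,12). The bowl, garlic and jar are clear to the left of the approach. Next I'll measure the axle accurately.

```bash
python3 - <<'E'
import numpy as np,cv2
P=np.load("P4.npy")
m=(abs(P[...,0]-605)<40)&(abs(P[...,1]-184)<45)
h=m&(P[...,2]>108)&(P[...,2]<130); q=P[h]
print("head",len(q),np.median(q,0),cv2.minEnclosingCircle(q[:,:2].astype(np.float32)), q[:,2].std())
r=m&(P[...,2]>76)&(P[...,2]<95)&(np.hypot(P[...,0]-607,P[...,1]-184)>20); q=P[r]
print("roller",len(q),np.percentile(q[:,2],[5,25,50,75,95]),cv2.minEnclosingCircle(q[:,:2].astype(np.float32)))
c=(P[...,2]>222)&(P[...,2]<236)&(P[...,0]>505)&(P[...,0]<575)&(abs(P[...,1]-182)<25); q=P[c]
print("clip",len(q),np.percentile(q,[1,50,99],axis=0),cv2.minAreaRect(q[:,:2].astype(np.float32)))
b=(P[...,2]>8)&(P[...,2]<16)&(abs(P[...,0]-606)<110)&(abs(P[...,1]-184)<90); q=P[b]; print("plate",cv2.minAreaRect(q[:,:2].astype(np.float32)), np.median(q[:,2]))
E
```

```text
head 711 [604.09573774 183.19561156 118.20770905] ((604.3184814453125, 183.1772003173828), 10.879255294799805) 1.1353029870694045
roller 3808 [83.35253896 84.22180501 84.73475321 85.24449729 85.96134054] ((613.2346801757812, 192.74530029296875), 47.61099624633789)
clip 3437 [[518.45351041 168.30192809 223.29118713]
 [534.84554083 182.13353707 226.45712254]
 [558.19643898 195.52924572 234.67468469]] ((537.6630859375, 181.8775634765625), (42.024898529052734, 30.330120086669922), 0.011148651130497456)
plate ((603.9905395507812, 183.20135498046875), (159.5012664794922, 120.41168975830078), 16.16482925415039) 12.512000807493052
```

```bash
python3 -m jog '[{"tx":10,"ty":-0.6,"tz":30,"ax":0,"ay":0,"az":0,"jaw":1},{"tx":10,"ty":-0.7,"tz":35,"ax":0,"ay":0,"az":0,"jaw":1},{"tx":9.4,"ty":0,"tz":35,"ax":0,"ay":0,"az":0,"jaw":1},{"tx":0,"ty":0,"tz":26,"ax":0,"ay":0,"az":0,"jaw":1},{"tx":0,"ty":0,"tz":4,"ax":0,"ay":0,"az":0,"jaw":1}]'
python3 -m jog '[{"tx":0,"ty":0,"tz":0,"ax":0,"ay":0,"az":0,"jaw":1},{"tx":0,"ty":0,"tz":0,"ax":0,"ay":0,"az":0,"jaw":1}]'
python3 look.py w5.png axle_axis:85 clip_seat:90; python3 - <<'E'
import numpy as np,cv2
d=np.load("w5.npz");D=d["depth"];fx,fy,cx,cy=d["k"];T=d["T"]
v,u=np.mgrid[:400,:640]
P=np.stack([(u-cx)/fx*D,-(v-cy)/fy*D,-D],-1)@T[:3,:3].T+T[:3,3]
m=(abs(P[...,0]-605)<40)&(abs(P[...,1]-184)<45)
q=P[m&(P[...,2]>110)&(P[...,2]<130)]
print("head",len(q),np.median(q,0),cv2.minEnclosingCircle(q[:,:2].astype(np.float32)))
q=P[m&(P[...,2]>76)&(P[...,2]<95)&(P[...,0]>597)&(np.hypot(P[...,0]-604,P[...,1]-183)>20)]
print("roller",len(q),np.percentile(q[:,2],[5,50,95]))
q=P[(P[...,2]>92)&(P[...,2]<102)&(P[...,0]>550)&(P[...,0]<592)&(abs(P[...,1]-183)<25)]
print("clip",len(q),np.percentile(q,[1,50,99],axis=0),cv2.minAreaRect(q[:,:2].astype(np.float32)))
print(sense()["force"])
E
```

```text
time_s: 7.9
eef_pos: [539.6, 179.9, 119.7]
ee_rot: [0.0, 1.0, -0.003, -0.002]
force: [0.1, -0.0, -0.3]
grip_width: 0.178
grip_force: 58.8
time_s: 8.15
eef_pos: [540.8, 180.7, 122.3]
ee_rot: [-0.0, 1.0, -0.002, 0.001]
force: [0.4, 0.5, -0.4]
grip_width: 0.176
grip_force: 58.8
[540.75110396 180.69135221 122.34674123] [-1.28198416e-04  9.99996886e-01 -2.21869294e-03  1.13552960e-03] 8.15
axle_axis []
clip_seat [([324.3, 185.3], 0.95, [575.7, 178.7, 90.0])]
head 2429 [604.89504865 182.9878258  118.26671935] ((604.58056640625, 183.0865478515625), 10.887983322143555)
roller 7063 [83.43619007 84.76697614 85.88513555]
clip 3218 [[550.42196318 166.90773516  94.62022376]
 [566.16390945 180.80558194  97.96961701]
 [588.63547778 194.28363878 100.65497074]] ((569.5547485351562, 180.5966339111328), (30.35449981689453, 39.184444427490234), 89.5632553100586)Traceback (most recent call last):
  File "<stdin>", line 12, in <module>
NameError: name 'sense' is not defined
```

View pics/w5.png

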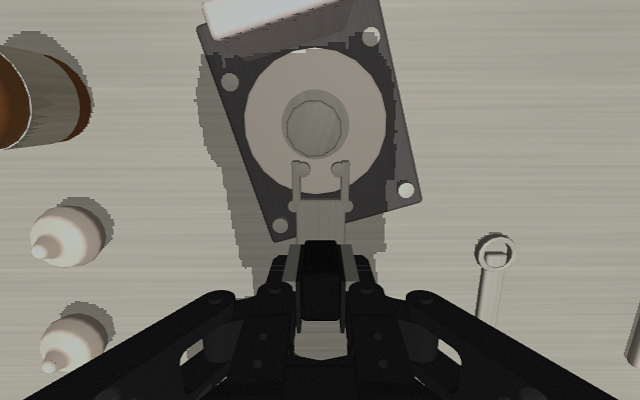

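The prongs are over the roller, tips at (300,168) and (340,168), and the head is at (314,128). The clip needs 2.4 mm more along +y. I'll correct that, then feel down for the roller top.

```bash
python3 -m jog '[{"tx":0,"ty":-2.4,"tz":0,"ax":0,"ay":0,"az":0,"jaw":1},{"tx":0,"ty":0,"tz":3,"ax":0,"ay":0,"az":0,"jaw":1},{"tx":0,"ty":0,"tz":2,"ax":0,"ay":0,"az":0,"jaw":1},{"tx":0,"ty":0,"tz":0,"ax":0,"ay":0,"az":0,"jaw":1},{"tx":0,"ty":0,"tz":0,"ax":0,"ay":0,"az":0,"jaw":1}]'
python3 -m jog '[{"tx":0,"ty":0,"tz":1,"ax":0,"ay":0,"az":0,"jaw":1},{"tx":0,"ty":0,"tz":0,"ax":0,"ay":0,"az":0,"jaw":1}]'
```

```text
time_s: 8.93
eef_pos: [540.2, 183.2, 116.0]
ee_rot: [-0.0, 1.0, -0.002, 0.0]
force: [0.1, 0.1, -1.3]
grip_width: 0.176
grip_force: 58.8
time_s: 9.18
eef_pos: [540.1, 183.2, 114.9]
ee_rot: [0.0, 1.0, -0.002, -0.0]
force: [-0.2, 0.2, 0.3]
grip_width: 0.177
grip_force: 58.8
```

```bash
for i in 1; do python3 -m jog '[{"tx":0,"ty":0,"tz":0.5,"ax":0,"ay":0,"az":0,"jaw":1},{"tx":0,"ty":0,"tz":0,"ax":0,"ay":0,"az":0,"jaw":1}]'; done
```

```text
time_s: 9.43
eef_pos: [540.2, 183.2, 114.5]
ee_rot: [0.0, 1.0, -0.002, 0.0]
force: [0.3, 0.4, -0.7]
grip_width: 0.18
grip_force: 58.8
```

```bash
python3 -m jog '[{"tx":0,"ty":0,"tz":0.5,"ax":0,"ay":0,"az":0,"jaw":1},{"tx":0,"ty":0,"tz":0,"ax":0,"ay":0,"az":0,"jaw":1}]'
```

```text
time_s: 9.68
eef_pos: [540.2, 183.2, 114.2]
ee_rot: [-0.0, 1.0, -0.002, 0.0]
force: [-0.1, -0.6, 1.8]
grip_width: 0.175
grip_force: 59.1
```

```bash
python3 -m jog '[{"tx":0,"ty":0,"tz":0.4,"ax":0,"ay":0,"az":0,"jaw":1},{"tx":0,"ty":0,"tz":0,"ax":0,"ay":0,"az":0,"jaw":1}]'
```

```text
time_s: 9.93
eef_pos: [540.3, 183.2, 114.1]
ee_rot: [-0.0, 1.0, -0.002, 0.0]
force: [-3.0, -0.8, 5.4]
grip_width: 0.173
grip_force: 59.5
```

Contact at TCP z ≈ 114.2. I'll raise about 1.2 mm clear of the roller and approach the neck.

```bash
python3 -m jog '[{"tx":0,"ty":0,"tz":-1.9,"ax":0,"ay":0,"az":0,"jaw":1},{"tx":0,"ty":0,"tz":0,"ax":0,"ay":0,"az":0,"jaw":1},{"tx":5,"ty":0,"tz":0,"ax":0,"ay":0,"az":0,"jaw":1},{"tx":4,"ty":0,"tz":0,"ax":0,"ay":0,"az":0,"jaw":1},{"tx":0,"ty":0,"tz":0,"ax":0,"ay":0,"az":0,"jaw":1}]'
```

```text
time_s: 10.55
eef_pos: [549.5, 183.1, 115.4]
ee_rot: [-0.0, 1.0, -0.002, 0.0]
force: [-0.4, -0.3, -0.5]
grip_width: 0.174
grip_force: 58.9
```

```bash
python3 -m jog '[{"tx":1,"ty":0,"tz":0,"ax":0,"ay":0,"az":0,"jaw":1},{"tx":1,"ty":0,"tz":0,"ax":0,"ay":0,"az":0,"jaw":1},{"tx":0,"ty":0,"tz":0,"ax":0,"ay":0,"az":0,"jaw":1}]'

```

```text
time_s: 10.92
eef_pos: [551.2, 183.1, 115.5]
ee_rot: [-0.0, 1.0, -0.002, 0.0]
force: [-0.5, 1.0, 0.1]
grip_width: 0.177
grip_force: 58.9
```

```bash
python3 -m jog '[{"tx":1,"ty":0,"tz":0,"ax":0,"ay":0,"az":0,"jaw":1},{"tx":1,"ty":0,"tz":0,"ax":0,"ay":0,"az":0,"jaw":1},{"tx":0,"ty":0,"tz":0,"ax":0,"ay":0,"az":0,"jaw":1}]'

```

```text
time_s: 11.3
eef_pos: [553.2, 183.2, 115.5]
ee_rot: [-0.0, 1.0, -0.002, 0.0]
force: [-0.4, -0.4, -1.0]
grip_width: 0.177
grip_force: 58.8
```

```bash
python3 -m jog '[{"tx":0.8,"ty":0,"tz":0,"ax":0,"ay":0,"az":0,"jaw":1},{"tx":0.4,"ty":0,"tz":0,"ax":0,"ay":0,"az":0,"jaw":1},{"tx":0,"ty":0,"tz":0,"ax":0,"ay":0,"az":0,"jaw":1}]'

```

```text
time_s: 11.68
eef_pos: [553.9, 183.2, 115.3]
ee_rot: [0.0, 1.0, -0.002, -0.001]
force: [-4.8, 0.4, 0.7]
grip_width: 0.176
grip_force: 58.8
```

```bash
python3 -m jog '[{"tx":0.6,"ty":0,"tz":0,"ax":0,"ay":0,"az":0,"jaw":1},{"tx":0,"ty":0,"tz":0,"ax":0,"ay":0,"az":0,"jaw":1}]'

```

```text
time_s: 11.92
eef_pos: [554.3, 183.2, 115.1]
ee_rot: [0.0, 1.0, -0.002, -0.001]
force: [-5.5, 1.1, 0.6]
grip_width: 0.174
grip_force: 58.8
```

```bash
python3 -m jog '[{"tx":0.6,"ty":0,"tz":0,"ax":0,"ay":0,"az":0,"jaw":1},{"tx":0,"ty":0,"tz":0,"ax":0,"ay":0,"az":0,"jaw":1}]'

```

```text
time_s: 12.18
eef_pos: [554.6, 183.2, 115.0]
ee_rot: [0.0, 1.0, -0.002, -0.001]
force: [-4.5, 0.6, -0.4]
grip_width: 0.178
grip_force: 58.7
```

```bash
python3 -m jog '[{"tx":0.6,"ty":0,"tz":0,"ax":0,"ay":0,"az":0,"jaw":1},{"tx":0,"ty":0,"tz":0,"ax":0,"ay":0,"az":0,"jaw":1}]'

```

```text
time_s: 12.42
eef_pos: [554.9, 183.2, 114.8]
ee_rot: [0.0, 1.0, -0.002, -0.002]
force: [-7.0, 0.6, -1.7]
grip_width: 0.176
grip_force: 58.7
```

```bash
python3 -m jog '[{"tx":0.6,"ty":0,"tz":0,"ax":0,"ay":0,"az":0,"jaw":1},{"tx":0,"ty":0,"tz":0,"ax":0,"ay":0,"az":0,"jaw":1}]'

```

```text
time_s: 12.68
eef_pos: [555.2, 183.2, 114.7]
ee_rot: [0.0, 1.0, -0.002, -0.002]
force: [-8.5, -0.3, 0.4]
grip_width: 0.175
grip_force: 58.7
```

```bash
python3 -m jog '[{"tx":0.6,"ty":0,"tz":-0.3,"ax":0,"ay":0,"az":0,"jaw":1},{"tx":0,"ty":0,"tz":0,"ax":0,"ay":0,"az":0,"jaw":1}]'

```

```text
time_s: 12.92
eef_pos: [555.5, 183.2, 114.8]
ee_rot: [0.0, 1.0, -0.002, -0.003]
force: [-9.6, -0.3, -0.2]
grip_width: 0.178
grip_force: 58.7
```

```bash
python3 -m jog '[{"tx":0.6,"ty":0,"tz":-0.2,"ax":0,"ay":0,"az":0,"jaw":1},{"tx":0,"ty":0,"tz":0,"ax":0,"ay":0,"az":0,"jaw":1}]'

```

```text
time_s: 13.18
eef_pos: [556.0, 183.2, 114.9]
ee_rot: [0.0, 1.0, -0.002, -0.003]
force: [-10.1, 1.2, -2.0]
grip_width: 0.172
grip_force: 58.7
```

```bash
python3 -m jog '[{"tx":0.6,"ty":0,"tz":-0.1,"ax":0,"ay":0,"az":0,"jaw":1},{"tx":0,"ty":0,"tz":0,"ax":0,"ay":0,"az":0,"jaw":1}]'

```

```text
time_s: 13.42
eef_pos: [556.8, 183.1, 115.0]
ee_rot: [0.0, 1.0, -0.002, -0.003]
force: [-7.0, -0.2, -1.5]
grip_width: 0.178
grip_force: 58.5
```

```bash
python3 -m jog '[{"tx":0.6,"ty":0,"tz":0,"ax":0,"ay":0,"az":0,"jaw":1},{"tx":0,"ty":0,"tz":0,"ax":0,"ay":0,"az":0,"jaw":1}]'

```

```text
time_s: 13.68
eef_pos: [557.6, 183.2, 115.1]
ee_rot: [0.0, 1.0, -0.002, -0.003]
force: [-8.1, 1.7, -2.6]
grip_width: 0.174
grip_force: 58.5
```

```bash
python3 -m jog '[{"tx":0.6,"ty":0,"tz":0,"ax":0,"ay":0,"az":0,"jaw":1},{"tx":0,"ty":0,"tz":0,"ax":0,"ay":0,"az":0,"jaw":1}]'

```

```text
time_s: 13.92
eef_pos: [558.2, 183.1, 115.1]
ee_rot: [0.0, 1.0, -0.002, -0.002]
force: [-8.2, 0.0, -2.0]
grip_width: 0.178
grip_force: 58.6
```

```bash
python3 -m jog '[{"tx":0.6,"ty":0,"tz":0,"ax":0,"ay":0,"az":0,"jaw":1},{"tx":0,"ty":0,"tz":0,"ax":0,"ay":0,"az":0,"jaw":1}]'

```

```text
time_s: 14.18
eef_pos: [559.3, 183.2, 115.4]
ee_rot: [0.0, 1.0, -0.002, -0.002]
force: [-5.6, 0.1, -1.3]
grip_width: 0.173
grip_force: 58.6
```

```bash
python3 -m jog '[{"tx":0.6,"ty":0,"tz":0.2,"ax":0,"ay":0,"az":0,"jaw":1},{"tx":0,"ty":0,"tz":0,"ax":0,"ay":0,"az":0,"jaw":1}]'

```

```text
time_s: 14.42
eef_pos: [560.5, 183.1, 115.4]
ee_rot: [0.0, 1.0, -0.002, -0.001]
force: [-4.7, -0.2, -1.3]
grip_width: 0.171
grip_force: 58.6
```

```bash
python3 -m jog '[{"tx":0.6,"ty":0,"tz":0.1,"ax":0,"ay":0,"az":0,"jaw":1},{"tx":0,"ty":0,"tz":0,"ax":0,"ay":0,"az":0,"jaw":1}]'

```

```text
time_s: 14.68
eef_pos: [561.9, 183.1, 115.9]
ee_rot: [-0.0, 1.0, -0.002, 0.0]
force: [-2.3, 0.0, -1.8]
grip_width: 0.177
grip_force: 58.6
```

```bash
python3 -m jog '[{"tx":0.6,"ty":0,"tz":0.1,"ax":0,"ay":0,"az":0,"jaw":1},{"tx":0,"ty":0,"tz":0,"ax":0,"ay":0,"az":0,"jaw":1}]'

```

```text
time_s: 14.92
eef_pos: [562.9, 183.1, 116.0]
ee_rot: [-0.0, 1.0, -0.002, 0.001]
force: [1.0, 0.6, -1.5]
grip_width: 0.18
grip_force: 58.6
```

```bash
python3 -m jog '[{"tx":0.8,"ty":0,"tz":0.6,"ax":0,"ay":0,"az":0,"jaw":1},{"tx":0.8,"ty":0,"tz":0,"ax":0,"ay":0,"az":0,"jaw":1},{"tx":0,"ty":0,"tz":0,"ax":0,"ay":0,"az":0,"jaw":1}]'

```

```text
time_s: 15.3
eef_pos: [564.2, 183.0, 115.2]
ee_rot: [-0.0, 1.0, -0.002, 0.001]
force: [2.1, 0.4, -1.8]
grip_width: 0.174
grip_force: 58.7
```

```bash
python3 -m jog '[{"tx":0.6,"ty":0,"tz":0,"ax":0,"ay":0,"az":0,"jaw":1},{"tx":0.5,"ty":0,"tz":0,"ax":0,"ay":0,"az":0,"jaw":1},{"tx":0,"ty":0,"tz":0,"ax":0,"ay":0,"az":0,"jaw":1}]'

```

```text
time_s: 15.68
eef_pos: [565.1, 183.1, 115.1]
ee_rot: [-0.0, 1.0, -0.002, 0.0]
force: [1.1, 0.2, -0.7]
grip_width: 0.18
grip_force: 58.7
```

```bash
python3 -m jog '[{"tx":0.5,"ty":0,"tz":0,"ax":0,"ay":0,"az":0,"jaw":1},{"tx":0,"ty":0,"tz":0,"ax":0,"ay":0,"az":0,"jaw":1}]'

```

```text
time_s: 15.92
eef_pos: [565.5, 183.1, 115.1]
ee_rot: [-0.0, 1.0, -0.002, 0.0]
force: [2.0, 0.6, -1.8]
grip_width: 0.179
grip_force: 58.7
```

```bash
python3 -m jog '[{"tx":0.5,"ty":0,"tz":0,"ax":0,"ay":0,"az":0,"jaw":1},{"tx":0,"ty":0,"tz":0,"ax":0,"ay":0,"az":0,"jaw":1}]'

```

```text
time_s: 16.18
eef_pos: [566.0, 183.1, 115.1]
ee_rot: [-0.0, 1.0, -0.002, 0.0]
force: [1.0, 0.7, -0.0]
grip_width: 0.179
grip_force: 58.7
```

```bash
python3 -m jog '[{"tx":0.5,"ty":0,"tz":0,"ax":0,"ay":0,"az":0,"jaw":1},{"tx":0,"ty":0,"tz":0,"ax":0,"ay":0,"az":0,"jaw":1}]'

```

```text
time_s: 16.42
eef_pos: [566.4, 183.1, 115.1]
ee_rot: [-0.0, 1.0, -0.002, 0.0]
force: [1.1, -0.3, -0.7]
grip_width: 0.178
grip_force: 58.7
```

```bash
python3 -m jog '[{"tx":0.4,"ty":0,"tz":0,"ax":0,"ay":0,"az":0,"jaw":1},{"tx":0,"ty":0,"tz":0,"ax":0,"ay":0,"az":0,"jaw":1}]'

```

```text
time_s: 16.68
eef_pos: [566.8, 183.1, 115.1]
ee_rot: [-0.0, 1.0, -0.002, -0.0]
force: [1.5, 0.2, -1.2]
grip_width: 0.173
grip_force: 58.7
```

```bash
python3 -m jog '[{"tx":0.4,"ty":0,"tz":0,"ax":0,"ay":0,"az":0,"jaw":1},{"tx":0,"ty":0,"tz":0,"ax":0,"ay":0,"az":0,"jaw":1}]'

```

```text
time_s: 16.92
eef_pos: [567.2, 183.1, 115.1]
ee_rot: [-0.0, 1.0, -0.002, -0.0]
force: [0.5, -0.1, -0.5]
grip_width: 0.177
grip_force: 58.7
```

```bash
python3 -m jog '[{"tx":0.3,"ty":0,"tz":0,"ax":0,"ay":0,"az":0,"jaw":1},{"tx":0,"ty":0,"tz":0,"ax":0,"ay":0,"az":0,"jaw":1}]'

```

```text
time_s: 17.18
eef_pos: [567.4, 183.0, 115.0]
ee_rot: [0.0, 1.0, -0.002, -0.0]
force: [-0.4, 1.1, 0.4]
grip_width: 0.178
grip_force: 58.7
```

```bash
python3 -m jog '[{"tx":0.4,"ty":0,"tz":0,"ax":0,"ay":0,"az":0,"jaw":1},{"tx":0,"ty":0,"tz":0,"ax":0,"ay":0,"az":0,"jaw":1}]'

```

```text
time_s: 17.42
eef_pos: [567.6, 183.1, 115.0]
ee_rot: [0.0, 1.0, -0.002, -0.0]
force: [-2.4, 0.1, -0.1]
grip_width: 0.176
grip_force: 58.8
```

```bash
python3 -m jog '[{"tx":0.3,"ty":0,"tz":0,"ax":0,"ay":0,"az":0,"jaw":1},{"tx":0,"ty":0,"tz":0,"ax":0,"ay":0,"az":0,"jaw":1}]'

```

```text
time_s: 17.68
eef_pos: [567.7, 183.1, 115.0]
ee_rot: [0.0, 1.0, -0.002, -0.001]
force: [-4.4, 0.2, 1.4]
grip_width: 0.177
grip_force: 59.0
```

The force rises at 567.6, so the back of the fork is against the neck. I'll ease off, set the clip down on the roller, open and rise.

```bash
python3 -m jog '[{"tx":-0.5,"ty":0,"tz":0.5,"ax":0,"ay":0,"az":0,"jaw":1},{"tx":0,"ty":0,"tz":0,"ax":0,"ay":0,"az":0,"jaw":1},{"tx":0,"ty":0,"tz":0,"ax":0,"ay":0,"az":0,"jaw":0.3},{"tx":0,"ty":0,"tz":0,"ax":0,"ay":0,"az":0,"jaw":0},{"tx":0,"ty":0,"tz":0,"ax":0,"ay":0,"az":0,"jaw":0}]' 20
python3 -m jog '[{"tx":0,"ty":0,"tz":0,"ax":0,"ay":0,"az":0,"jaw":0},{"tx":0,"ty":0,"tz":0,"ax":0,"ay":0,"az":0,"jaw":0}]'
```

```text
time_s: 18.3
eef_pos: [567.9, 183.0, 114.6]
ee_rot: [-0.0, 1.0, -0.002, 0.0]
force: [-0.2, -0.9, -1.2]
grip_width: 0.501
grip_force: 0.0
time_s: 18.55
eef_pos: [567.7, 183.1, 114.6]
ee_rot: [-0.0, 1.0, -0.002, 0.0]
force: [-0.2, -0.7, 1.2]
grip_width: 0.5
grip_force: 0.0
```

```bash
python3 -m jog '[{"tx":0,"ty":0,"tz":-20,"ax":0,"ay":0,"az":0,"jaw":0},{"tx":0,"ty":0,"tz":-35,"ax":0,"ay":0,"az":0,"jaw":0},{"tx":-15,"ty":0,"tz":-40,"ax":0,"ay":0,"az":0,"jaw":0},{"tx":-30,"ty":0,"tz":-30,"ax":0,"ay":0,"az":0,"jaw":0},{"tx":0,"ty":0,"tz":0,"ax":0,"ay":0,"az":0,"jaw":0}]'
python3 look.py w6.png clip:85 clip_grip:111 clip_seat:90; python3 - <<'E'
import numpy as np,cv2
d=np.load("w6.npz");D=d["depth"];fx,fy,cx,cy=d["k"];T=d["T"]
v,u=np.mgrid[:400,:640]
P=np.stack([(u-cx)/fx*D,-(v-cy)/fy*D,-D],-1)@T[:3,:3].T+T[:3,3]
for n,m in [("head",abs(P[...,0]-605)<14),("block",abs(P[...,0]-566)<16)]:
    q=P[m&(abs(P[...,1]-183)<16)&(P[...,2]>114)&(P[...,2]<135)]; print(n,len(q),np.median(q,0),cv2.minAreaRect(q[:,:2].astype(np.float32)))
im=cv2.imread("pics/w6.png"); cv2.imwrite("pics/w6c.png",cv2.resize(im[0:260,200:460],None,fx=2.2,fy=2.2,interpolation=cv2.INTER_CUBIC))
E
```

```text
time_s: 19.18
eef_pos: [522.4, 183.6, 242.2]
ee_rot: [-0.0, 1.0, -0.002, 0.002]
force: [-0.3, -0.3, -1.4]
grip_width: 0.504
grip_force: 0.0
[522.40865947 183.58879292 242.17972405] [-2.91110676e-04  9.99995771e-01 -1.79953793e-03  2.26589248e-03] 19.175
clip [([323.1, 142.6], 0.91, [566.5, 181.4, 85.0]), ([156.9, 255.2], 0.49, [461.6, 338.5, 85.0])]
clip_grip [([321.3, 144.5], 0.57, [567.5, 183.0, 111.0]), ([317.6, 96.7], 0.35, [602.8, 185.7, 111.0])]
clip_seat [([324.5, 96.5], 0.86, [603.8, 180.3, 90.0])]
head 712 [604.42519369 183.15163899 118.31668416] ((604.3682250976562, 183.1504669189453), (20.494653701782227, 20.784809112548828), 89.90364074707031)
block 651 [567.04759418 183.20056078 125.56719966] ((566.5133666992188, 183.16635131835938), (16.64508628845215, 21.430931091308594), 89.89205932617188)
```

View pics/w6c.png

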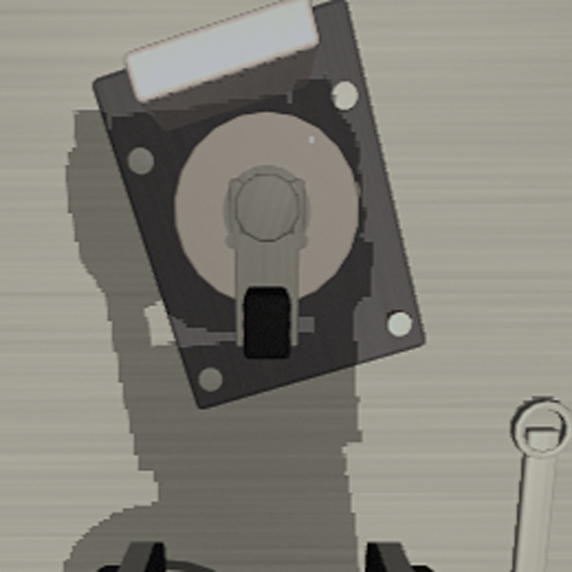

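The clip sits straight under the head at crop (267,208), with its block at (267,322). Block-to-axis distance is 37.9 mm against the 38 expected, and its top at 125.6 mm puts the underside on the roller top (84.6). It is home, level and released.

```bash
python3 -c "
from rig import *
print(finish_job())"
```

```text
the job is handed in; nothing more can be done
None
```

The small clip is snapped home in the axle's groove and let go: its measured seat is within about 0.3 mm of the axis and it rests level on the roller. I steered clear of the big clip and the bystanders but did not re-measure them afterwards; the job is handed in, and no verdict was returned.

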